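# Seat a tool handle to its depth ring in the sound socket

### The job

Take the pale wooden handle with the black ring from the rack and push it, foot first, into one of the two steel sockets on the fixture, firmly but without forcing it, until it bottoms; then read its ring against the socket's rim. One of the sockets has an offcut trapped under its packing disc, so the handle stops there with the ring well above the rim: if that happens pull it out and use the other socket. Leave it pressed firmly home, the ring's lower edge level with the rim, let go, and leave the dark spare handle and the glue jar where they are.

Things in the scene. Friction and masses are not known exactly. Their poses are not given: they have to be found in the camera images.
- fixture: Fixed wooden block, 90 (x) by 220 (y) by 40 mm high, with two steel sockets standing out of it, 110 mm apart along its y axis. Origin at the centre of its underside, z up. Which socket is sound changes with the start; they look exactly alike. Press home with a firm 10 to 20 N on the bottom; over 45 N between the handle and the fixture (sockets and discs included) is forcing it.
- socket_left (a point): Centre of the mouth of the socket on the fixture's +y side, level with its rim, 80 mm above the bench. The socket: an upright dark steel tube, 40 mm across outside, with a round blind bore 28.8 mm across. In the bore is a stiff black packing disc, its top 18 to 26 mm below the rim at the start.
- socket_right (a point): The same point of the like socket on the fixture's -y side. In both, the handle's foot meets the packing disc, which slides down under a steady 6 N or so and stays where it is pushed, until it bottoms solidly: 50 mm below the rim in the sound socket, only 30 mm below it in the one with the trapped offcut.
- handle: The handle to be fitted: pale turned wood, round, 26 mm across, 125 mm long, about 60 g, with a 6 mm wide black ring round it. Its foot is tapered to 19 mm over the last 5 mm; the top is rounded off over the last 17 mm. Origin at the centre of its foot (underside), z along its axis to the top. It starts upright in the rack, its foot 15 mm above the bench.
- handle_center (a point): Point on the handle's axis half-way along it, 62.5 mm above the foot. Gripping 20 to 30 mm higher than this (just below the rounded top) keeps the fingers well clear of the rack and of the socket's rim.
- handle_mark (a point): Point on the handle's axis at the lower edge of the black ring, 50 mm above the foot. Level with the rim when the handle is fully home.
- rack: Fixed pale wooden block, 80 (x) by 170 (y) by 50 mm high, with two round holes 28 mm across and 35 mm deep, 90 mm apart along its y axis; one holds the handle, the other the spare. Origin at the centre of its underside, z up.
- spare_center (a point): Middle (62.5 mm above the foot) of the spare handle: same size, dark wood, no ring. Leave it alone in its hole of the rack.
- glue_center (a point): Middle of a closed yellow jar, 64 mm across and 100 mm high, standing loose on the bench. Leave it alone.
Mind the look-alikes: they are no part of the job. What is shaped like the handle but pink or yellow is not meant.

How it is judged:
By the outcome, as a careful person would: the job done as asked, in the order asked, and still so for the second after the job is handed in, with the robot touching nothing.
It also fails if it takes over 56 s, if anything falls off the work surface, if the arm or the gripper's body presses on something with over 40 N, if the wrist force passes 120 N, or if a joint passes its speed limit or range.

### The arm

A 6-joint arm with a two-finger parallel gripper is mounted at the origin on the work surface. World frame = base frame: x ahead of the robot, y to its left, z up, the work surface at z = 0. Lengths are in m, angles in degrees, forces in N, time in s.
With the tool pointing down it reaches from about 0.35 to 0.85 m from the base axis. Payload 8.1 kg.
Tool frame: the origin (TCP) lies midway between the tips of the shut fingers; the grasp point (between the pads) lies manip.pinch_z behind it (manip.pinch_z is the distance from the TCP to the grasp point, in m); z points along the fingers, y is the direction in which the jaws open and shut (so a half turn about z gives the same grasp; the last joint's range is limited). The gripper opens to 85 mm and grips with 20 to 120 N. Pads are 22 mm wide; open, the fingers measure 114 mm over their backs; the gripper's body (76 mm by 85 mm) begins 54 mm behind the grasp point. The pads swing forward as they close: fully open they stand 13 mm farther back than shut.
Start: joints at [70.565, 7.471, 85.268, -0, 87.261, -4.893], TCP at [0.151, 0.581, 0.231] pointing down, gripper open.
Joint ranges: [-169.43, 169.43], [-51.17, 129.36], [1.28, 143.12], [-76.62, 256.62], [0, 156.53], [-152.29, 152.29]. Speed limits (degrees/s): [136.94, 136.94, 159.86, 180, 180, 180].

### API

Orientations are given as a 3x3 rotation matrix whose columns are the frame's x, y, z axes.
In Python, from station import manip gives the robot as it stands.
- The arm moves only by the tool step_arm, never from a script. Its arguments are lists of equal length, an entry for each row: "hand": the closure, from -1 (fully open) to 1 (shut); "delta_pos": the shift along the world's x, y, z in cm, a list of three; "yaw": the turn about the world's z in rad. In form: {"hand": [hand, ...], "delta_pos": [[dx, dy, dz], ...], "yaw": [yaw, ...]}. A call has 1 to 12 rows; each row is the pose to reach, as a shift and turn from the pose commanded when the call began; what a row does not reach only later rows make up. A row lasts 1/12 s, in which the tool goes at most 41.7 mm and 7.16 degrees, less where a joint would pass 70% of its speed; a pose out of reach is approached as far as the arm can. A call with a gripper value outside its range is refused whole. The fingers move at their own pace and stop on an object; "grip_force" is the grip in N (left out, the last holds). Time passes only in rows, so rows that repeat a pose let the fingers close. It gives the time, the measured TCP pose, the force and the opening at its end, in the units of the state.
- manip.sense(): the state, without advancing time (a new reading comes with each control period).
- manip.get_image(name): name is "side" or "top"; returns a dict with "img" (400x640x3 uint8, red, green, blue), "mtx" (3x3 intrinsics, pixels), "T" (4x4, takes a point from camera to world coordinates). Camera axes: x right, y down, z forward; pixel columns grow to the right and rows downward; lengths in m; the calibration is good to about 2 mm. A picture is of the moment at which its call begins. There is no depth.
- manip.job_done(): hands the job in, once; it reports no verdict.
The state is a dict: "time_s": time; "joint_pos": joint angles; "joint_vel": joint speeds; "joint_efforts": joint torques, N m; "position": TCP position; "tool_rot": TCP orientation; "wrist_force": force on the tool from outside, world axes, zero at the start; "ft_torque": the same for the moment, N m; "finger_gap": finger opening in m.
Only numpy, scipy, OpenCV 4.12 (cv2) and the standard library are available. Lean on these libraries where they do the work, as an engineer would, in place of code of your own. Each camera call takes 0.05 s, during which the arm holds its last target.

## Working session

There is one attempt and no reset: what is moved stays moved. The work goes in short steps, Python scripts to look and compute and a tool call to move; the robot and the scene stay as the last step left them, time stands still between calls to the robot, and variables do not carry over. Pictures are saved under pics/ and viewed, and the job is handed in when it is done.

Besides the shell and the picture viewer there is one more tool, called after ">>>" by a JSON object that holds its "method" and its "body". step_arm: Moves the arm, as the interface text tells. Its arguments: {"type":"object","properties":{"hand":{"type":"array"},"delta_pos":{"type":"array"},"yaw":{"type":"array"},"grip_force":{"type":"number"}},"required":["hand","delta_pos","yaw"]}

```bash
mkdir -p pics; ls
python3 - <<'E'
from station import manip
import cv2,numpy as np
print(manip.pinch_z)
s=manip.sense();print(s['time_s'],s['position'],s['tool_rot'],s['finger_gap'],s['wrist_force'])
for n in("side","top"):
    d=manip.get_image(n);cv2.imwrite(f"pics/{n}0.png",d["img"][:,:,::-1]);np.savez(f"{n}0.npz",**d);print(n,d["mtx"],d["T"])
E
```

```text
pics
0.0187
0.0 [0.15043583 0.58025477 0.23020174] [[-9.67966913e-01  2.51076947e-01 -6.48971553e-04]
 [ 2.51077724e-01  9.67965256e-01 -1.79968882e-03]
 [ 1.76321542e-04 -1.90498153e-03 -9.99998170e-01]] 0.08525662310625347 [-0.30212313 -0.02335906  0.54954887]
side [[470.01217738   0.         321.28755357]
 [  0.         470.01217738 205.96323624]
 [  0.           0.           1.        ]] [[-0.91650277 -0.26231466  0.30201604  0.30056743]
 [-0.39996297  0.61453744 -0.67998041  0.58304091]
 [-0.00723134 -0.74399916 -0.66814142  0.69128871]
 [ 0.          0.          0.          1.        ]]
top [[452.4661447    0.         327.1941232 ]
 [  0.         452.4661447  190.59507993]
 [  0.           0.           1.        ]] [[ 0.0113156  -0.99695495  0.07715433  0.52254637]
 [-0.99943077 -0.00882373  0.03256191 -0.03885358]
 [-0.03178197 -0.07747887 -0.9964873   1.15770773]
 [ 0.          0.          0.          1.        ]]
```

View pics/side0.png

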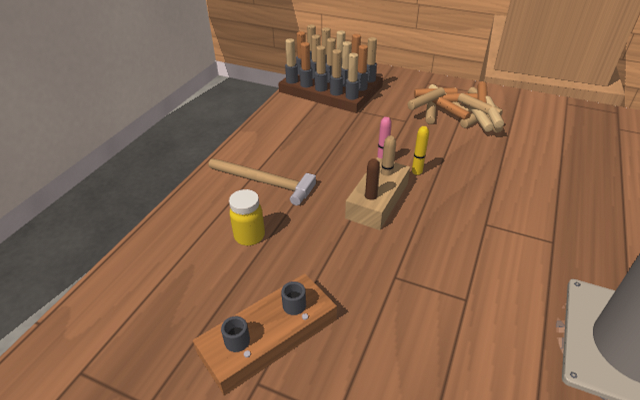

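View pics/top0.png

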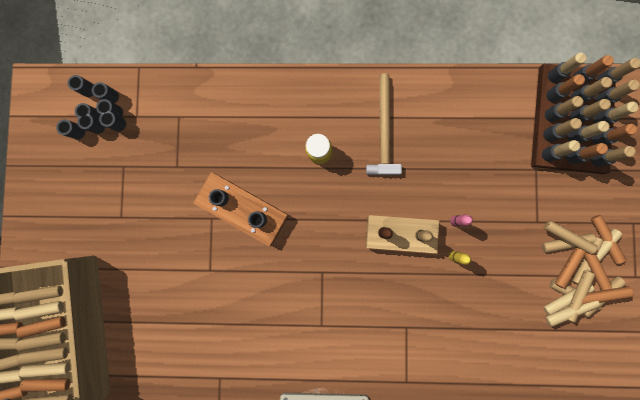

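The side view shows the sockets at (293,297) and (235,333), the rack at about (380,195), the handle at (389,155) and the spare at (372,180). In the top view the sockets are at (218,198) and (257,220), the handle at (424,236) and the spare at (386,233). I'll zoom in to measure them.

Run:
```python
import cv2,numpy as np
t=np.load("top0.npz")["img"][:,:,::-1];s=np.load("side0.npz")["img"][:,:,::-1]
def z(im,x,y,w,h,k): return cv2.resize(im[y:y+h,x:x+w],None,fx=k,fy=k,interpolation=cv2.INTER_CUBIC)
a=z(t,190,165,100,90,4);b=z(t,360,200,130,75,6)
c=z(s,345,110,100,120,5);d=z(s,190,270,160,120,5)
for i,n in((a,'a'),(b,'b'),(c,'c'),(d,'d')): cv2.imwrite(f"pics/z0{n}.png",i)
```

```text
(no output)
```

View pics/z0a.png

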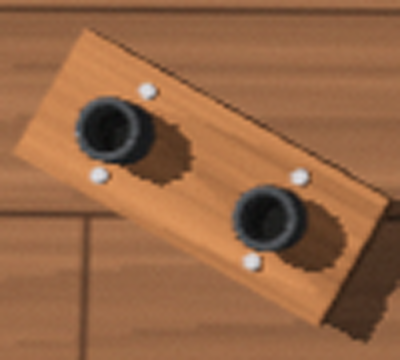

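View pics/z0b.png

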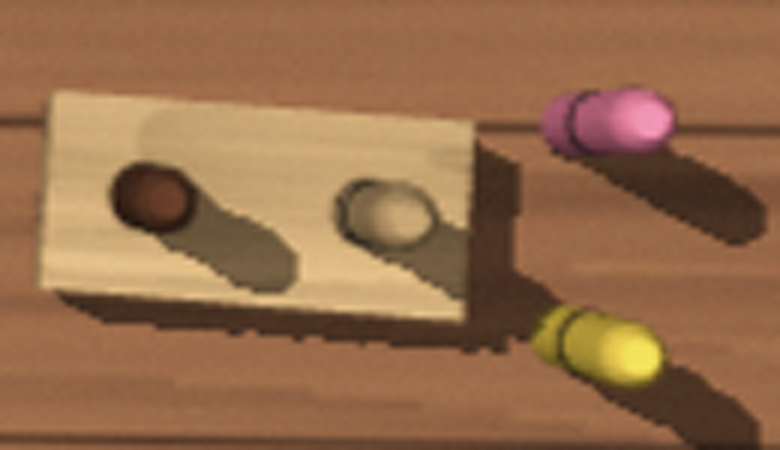

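View pics/z0c.png

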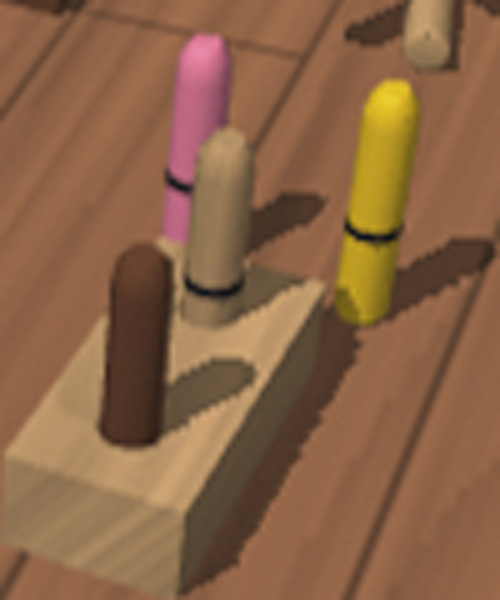

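View pics/z0d.png

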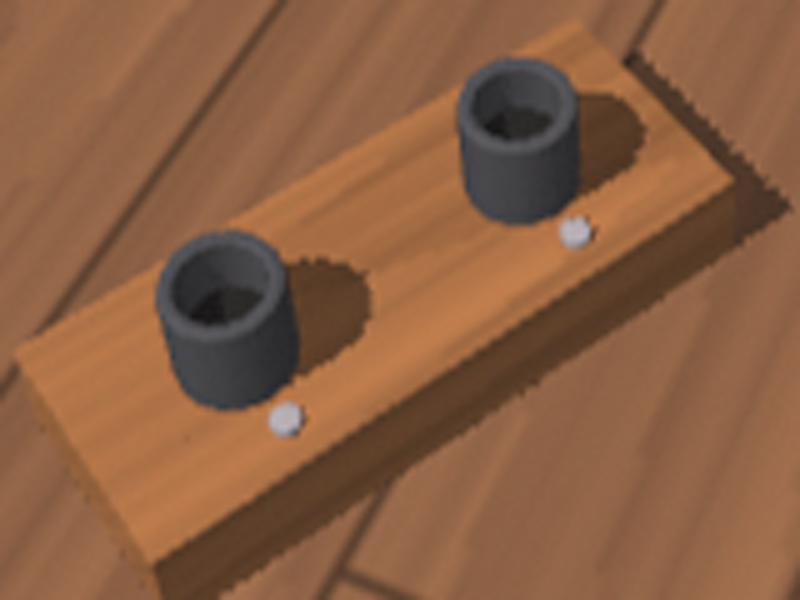

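```bash
cat > h.py <<'E'
import cv2,numpy as np
D={n:np.load(n+"0.npz") for n in("top","side")}
def un(u,v,k,ox,oy): return np.array([(u+.5)/k-.5+ox,(v+.5)/k-.5+oy])
def ray(n,p):
    K,T=D[n]["mtx"],D[n]["T"]; return T[:3,3],T[:3,:3]@np.linalg.solve(K,[p[0],p[1],1])
def pl(n,p,z):
    o,d=ray(n,p); return o+d*(z-o[2])/d[2]
def proj(n,P):
    K,T=D[n]["mtx"],D[n]["T"]; q=K@(T[:3,:3].T@(np.asarray(P)-T[:3,3])); return q[:2]/q[2]
E
python3 - <<'E'
from h import *
np.set_printoptions(precision=4,suppress=True)
A=lambda u,v:un(u,v,4,190,165);B=lambda u,v:un(u,v,6,360,200);C=lambda u,v:un(u,v,5,345,110);Dd=lambda u,v:un(u,v,5,190,270)
rk=[pl("top",B(*q),.05) for q in((52,92),(474,122),(465,320),(40,288))]
c=np.mean(rk,0);print("rack",c,[np.linalg.norm(rk[i]-rk[i-1]) for i in range(4)])
ax=(rk[0]+rk[3]-rk[1]-rk[2])[:2];ax/=np.linalg.norm(ax);print("axis",ax,"handle",c[:2]-.045*ax,"spare",c[:2]+.045*ax)
# side: rack front corners z=.05
for q in((5,458),(185,512),(325,282)):print("side rack corner",pl("side",C(*q),.05))
print("side handle base",pl("side",C(207,312),.05), "top",pl("top",B(388,213),.138))
fx=[pl("top",A(*q),.04) for q in((86,29),(390,202),(320,326),(14,152))]
f=np.mean(fx,0);print("fix",f,[np.linalg.norm(fx[i]-fx[i-1]) for i in range(4)])
a=(fx[0]+fx[3]-fx[1]-fx[2])[:2];a/=np.linalg.norm(a);print(a,"L",f[:2]+.055*a,"R",f[:2]-.055*a)
print("top rims",pl("top",A(108,130),.08),pl("top",A(268,217),.08))
print("side rims",pl("side",Dd(223,287),.08),pl("side",Dd(518,114),.08))
fs=[pl("side",Dd(*q),.04) for q in((18,355),(578,22),(735,183),(157,567))];print("side fix",np.mean(fs,0),fs)
E
```

```text
rack [ 0.5049 -0.1865  0.05  ] [np.float64(0.07934858868648265), np.float64(0.17054565330541882), np.float64(0.07960603856900661), np.float64(0.1708644849946596)]
axis [0.0612 0.9981] handle [ 0.5021 -0.2314] spare [ 0.5076 -0.1416]
side rack corner [ 0.5502 -0.1028  0.05  ]
side rack corner [ 0.4716 -0.1006  0.05  ]
side rack corner [ 0.4615 -0.271   0.05  ]
side handle base [ 0.5036 -0.2292  0.05  ] top [ 0.5039 -0.2231  0.138 ]
fix [0.5619 0.214  0.04  ] [np.float64(0.08867973202456471), np.float64(0.22047888971814353), np.float64(0.08747143524089875), np.float64(0.220988076141918)]
[0.4797 0.8775] L [0.5882 0.2623] R [0.5355 0.1657]
top rims [0.5879 0.2624 0.08  ] [0.5367 0.1644 0.08  ]
side rims [0.5885 0.2643 0.08  ] [0.535  0.1704 0.08  ]
side fix [0.562  0.2156 0.04  ] [array([0.6536, 0.2905, 0.04  ]), array([0.5486, 0.0982, 0.04  ]), array([0.4708, 0.1405, 0.04  ]), array([0.5749, 0.3332, 0.04  ])]
```

>>> {"method": "step_arm", "body": {"hand": [-1, -1, -1, -1, -1, -1, -1, -1, -1, -1, -1, -1], "delta_pos": [[2, -2, 0], [5, -5, 0], [8, -8.5, 0], [11, -12, 0], [14, -16, 0], [17, -19.5, 0], [20, -23, 0], [22.5, -27, 0], [25, -30.5, 0], [27, -34, 0], [29, -37.5, 0], [31, -41, 0]], "yaw": [-0.08, -0.17, -0.27, -0.37, -0.47, -0.57, -0.67, -0.77, -0.87, -0.97, -1.07, -1.17]}}

```text
time_s: 1.1
position: [0.4464, 0.1941, 0.231]
tool_rot: [[-0.142, 0.99, -0.0], [0.99, 0.142, -0.0], [0.0, -0.0, -1.0]]
wrist_force: [1.1, 0.2, 0.5]
finger_gap: 0.0856
```

>>> {"method": "step_arm", "body": {"hand": [-1, -1, -1, -1, -1, -1, -1, -1, -1, -1, -1, -1], "delta_pos": [[1, -3.5, 0], [2, -7, 0], [3, -10.5, 0], [3.5, -14, 0], [4, -18, 0], [4.3, -22, 0], [4.3, -26, 0], [4.3, -30, 0], [4.3, -34, 0], [4.3, -37, 0], [4.3, -39, 0], [4.3, -40.1, 0]], "yaw": [-0.08, -0.14, -0.18, -0.21, -0.21, -0.21, -0.21, -0.21, -0.21, -0.21, -0.21, -0.21]}}

```text
time_s: 2.1
position: [0.4882, -0.2074, 0.2307]
tool_rot: [[0.066, 0.998, -0.001], [0.998, -0.066, -0.0], [-0.0, -0.001, -1.0]]
wrist_force: [-0.4, -0.2, -0.2]
finger_gap: 0.0854
```

>>> {"method": "step_arm", "body": {"hand": [-1, -1, -1, -1, -1, -1], "delta_pos": [[0, 0, 0], [0, 0, 0], [0, 0, -2], [0, 0, -4], [0, 0, -5], [0, 0, -5]], "yaw": [0, 0, 0, 0, 0, 0]}}

```text
time_s: 2.6
position: [0.4874, -0.2026, 0.1783]
tool_rot: [[0.061, 0.998, -0.005], [0.998, -0.061, 0.003], [0.002, -0.005, -1.0]]
wrist_force: [-0.3, 0.8, -0.3]
finger_gap: 0.0857
```

Run:
```python
from station import manip
import cv2,numpy as np
for n in("side","top"):
    d=manip.get_image(n);cv2.imwrite(f"pics/{n}1.png",d["img"][:,:,::-1])
    im=d["img"][:,:,::-1]
    r=im[80:240,320:500] if n=="side" else im[150:300,340:500]
    cv2.imwrite(f"pics/{n}1z.png",cv2.resize(r,None,fx=3.6,fy=3.6,interpolation=2))
s=manip.sense();print(s['time_s'],s['position'])
```

```text
2.7 [ 0.48895066 -0.20387875  0.18147073]
```

View pics/side1z.png

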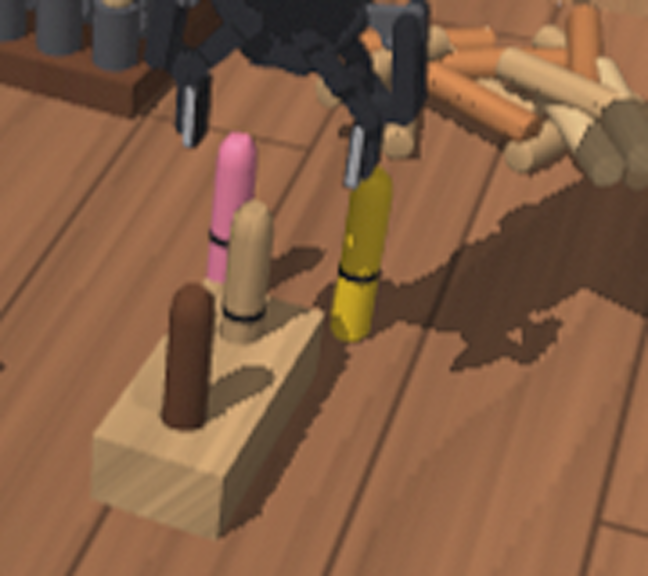

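View pics/top1z.png

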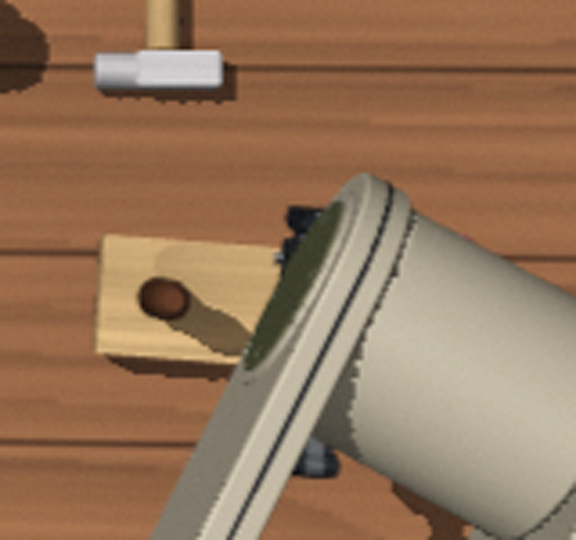

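The handle (side view about (389,155)) stands clear between the raised fingers. The fingers are still about 3 cm short of it, so I'll shift over and then go down.

>>> {"method": "step_arm", "body": {"hand": [-1, -1, -1, -1, -1, -1], "delta_pos": [[0.7, -1.4, 0], [1.4, -2.7, 0], [1.4, -2.7, 0], [1.4, -2.7, 0], [1.4, -2.7, 0], [1.4, -2.7, 0]], "yaw": [0, 0, 0, 0, 0, 0]}}

```text
time_s: 3.2
position: [0.5029, -0.2314, 0.1818]
tool_rot: [[0.063, 0.998, 0.0], [0.998, -0.063, -0.0], [-0.0, 0.0, -1.0]]
wrist_force: [0.9, 0.8, 0.5]
finger_gap: 0.0856
```

Run:
```python
from station import manip
import cv2,numpy as np
for n in("side",):
    d=manip.get_image(n)
    im=d["img"][:,:,::-1]
    r=im[80:240,320:500]
    cv2.imwrite(f"pics/{n}2z.png",cv2.resize(r,None,fx=3.6,fy=3.6,interpolation=2))
s=manip.sense();print(s['time_s'],s['position'])
```

```text
3.25 [ 0.50286536 -0.23137998  0.18167827]
```

View pics/side2z.png

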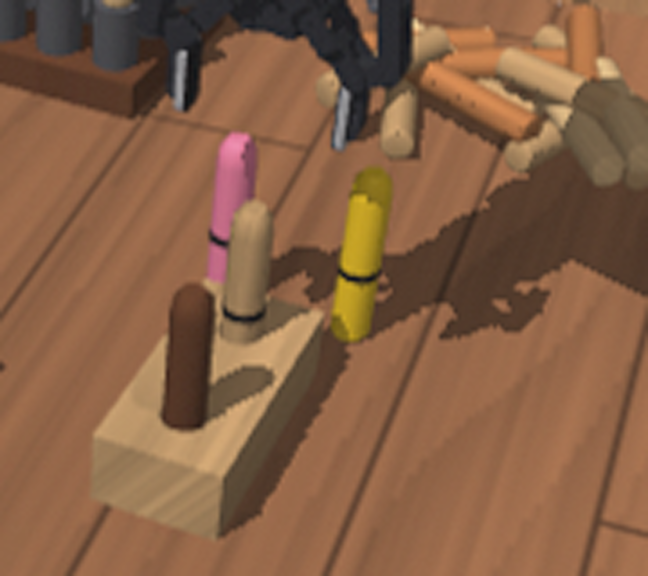

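The two fingers straddle the handle evenly in the side view. I'll go down and grip.

>>> {"method": "step_arm", "body": {"hand": [-1, -1, -1, -1, -1, -1, -1], "delta_pos": [[0, 0, -2], [0, 0, -5], [0, 0, -7.5], [0, 0, -9], [0, 0, -9.8], [0, 0, -9.8], [0, 0, -9.8]], "yaw": [0, 0, 0, 0, 0, 0, 0]}}

```text
time_s: 3.83
position: [0.503, -0.2318, 0.0838]
tool_rot: [[0.063, 0.998, 0.0], [0.998, -0.063, 0.0], [0.0, 0.0, -1.0]]
wrist_force: [0.1, -0.0, 0.6]
finger_gap: 0.0856
```

>>> {"method": "step_arm", "body": {"hand": [0.0, 0.3, 0.5, 1, 1, 1, 1, 1, 1], "delta_pos": [[0, 0, 0], [0, 0, 0], [0, 0, 0], [0, 0, 0], [0, 0, 0], [0, 0, 0], [0, 0, 0], [0, 0, 0], [0, 0, 0]], "yaw": [0, 0, 0, 0, 0, 0, 0, 0, 0], "grip_force": 70}}

```text
time_s: 4.58
position: [0.5033, -0.2322, 0.0841]
tool_rot: [[0.063, 0.998, 0.001], [0.998, -0.063, -0.001], [-0.001, 0.001, -1.0]]
wrist_force: [-0.6, 0.3, 6.0]
finger_gap: 0.0242
```

Run:
```python
from station import manip
import cv2,numpy as np
for n in("side",):
    d=manip.get_image(n)
    im=d["img"][:,:,::-1]
    r=im[80:240,320:500]
    cv2.imwrite(f"pics/{n}3z.png",cv2.resize(r,None,fx=3.6,fy=3.6,interpolation=2))
s=manip.sense();print(s['time_s'],s['position'],s['finger_gap'],s['wrist_force'],s['ft_torque'])
```

```text
4.6333 [ 0.5033245  -0.23224076  0.0841138 ] 0.024067539975156288 [-1.5729364   0.88731055  5.82277419] [0.02957308 0.26425606 0.04706385]
```

View pics/side3z.png

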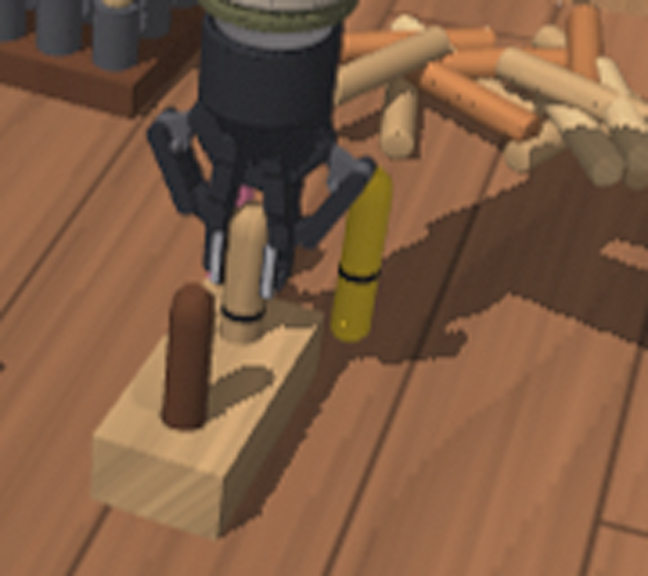

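Gripped: a pad closes on each side of the pale handle, above its ring (zoom (244,315)). Now I'll lift it and check.

>>> {"method": "step_arm", "body": {"hand": [1, 1, 1, 1, 1, 1, 1, 1, 1], "delta_pos": [[0, 0, 1], [0, 0, 2], [0, 0, 3.5], [0, 0, 5.5], [0, 0, 8], [0, 0, 10], [0, 0, 12], [0, 0, 12], [0, 0, 12]], "yaw": [0, 0, 0, 0, 0, 0, 0, 0, 0]}}

```text
time_s: 5.38
position: [0.5038, -0.2324, 0.2054]
tool_rot: [[0.063, 0.998, 0.003], [0.998, -0.063, -0.002], [-0.002, 0.003, -1.0]]
wrist_force: [-0.2, -0.1, -1.1]
finger_gap: 0.0244
```

Run:
```python
from station import manip
import cv2,numpy as np
for n in("side",):
    d=manip.get_image(n)
    im=d["img"][:,:,::-1]
    r=im[50:210,320:500]
    cv2.imwrite(f"pics/{n}4z.png",cv2.resize(r,None,fx=3.6,fy=3.6,interpolation=2))
s=manip.sense();print(s['time_s'],s['position'],s['finger_gap'],s['wrist_force'],s['ft_torque'])
```

```text
5.4333 [ 0.5029552  -0.2319466   0.20363268] 0.024405909054568804 [-0.64257249 -0.04831951 -1.05236318] [-0.01849735 -0.00671085 -0.02026155]
```

View pics/side4z.png

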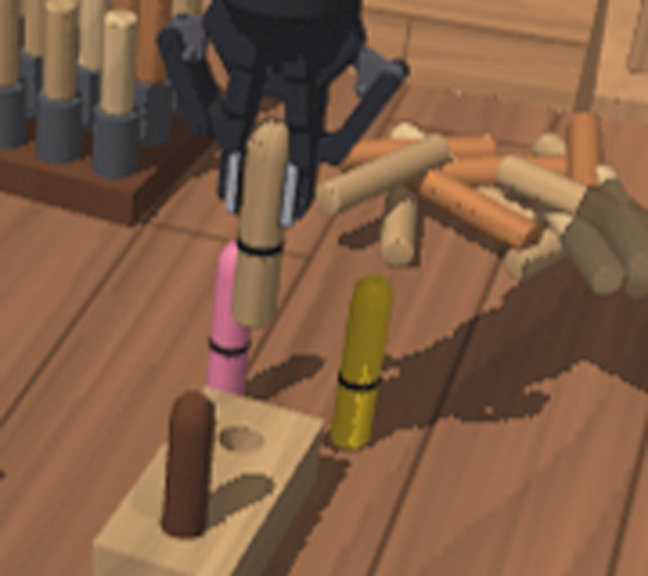

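The handle is out of its hole and upright, with its ring visible at zoom (258,248). I'll raise it more to clear the spare, then carry it to the -y socket.

>>> {"method": "step_arm", "body": {"hand": [1, 1, 1, 1, 1, 1, 1, 1, 1, 1, 1, 1], "delta_pos": [[0, 0, 2], [0, 0.5, 4], [0, 2, 4], [0.5, 4.5, 4], [1, 8, 4], [1.5, 11.5, 4], [2, 15, 4], [2.5, 18.5, 4], [3, 22, 4], [3.2, 25.5, 4], [3.2, 29, 4], [3.2, 32, 4]], "yaw": [0, 0, 0, 0, 0, 0, 0, 0, 0, 0, 0, 0]}}

```text
time_s: 6.43
position: [0.5335, 0.0908, 0.2411]
tool_rot: [[0.062, 0.998, -0.003], [0.998, -0.062, 0.0], [0.0, -0.003, -1.0]]
wrist_force: [1.0, 0.6, -0.3]
finger_gap: 0.0245
```

>>> {"method": "step_arm", "body": {"hand": [1, 1, 1, 1, 1, 1, 1, 1, 1], "delta_pos": [[0, 3, 0], [0, 5.5, 0], [0, 7, 0], [0, 7.8, -3], [0, 7.8, -6], [0, 7.8, -7.5], [0, 7.8, -7.5], [0, 7.8, -7.5], [0, 7.8, -7.5]], "yaw": [0, 0, 0, 0, 0, 0, 0, 0, 0]}}

```text
time_s: 7.18
position: [0.535, 0.1662, 0.1689]
tool_rot: [[0.063, 0.998, 0.0], [0.998, -0.063, 0.0], [0.0, 0.0, -1.0]]
wrist_force: [-0.0, -0.3, -0.1]
finger_gap: 0.0246
```

```bash
cat > snap.py <<'E'
from station import manip
import cv2,numpy as np,sys
t=sys.argv[1]
for n in sys.argv[2:]:
    d=manip.get_image(n);np.savez(f"{n}_{t}.npz",**d)
    im=d["img"][:,:,::-1]
    r=im[180:360,180:380] if n=="side" else im[150:270,180:340]
    cv2.imwrite(f"pics/{n}{t}.png",cv2.resize(r,None,fx=4 if n=="top" else 3.3,fy=4 if n=="top" else 3.3,interpolation=2))
s=manip.sense();print(s['time_s'],s['position'],s['finger_gap'],s['wrist_force'],s['ft_torque'],s['tool_rot'][:,2])
E
python3 snap.py 5 side top
```

```text
7.2833 [0.53588512 0.16623425 0.17005929] 0.024550244086644486 [ 0.81486758 -0.43479494 -1.36948436] [ 0.00191791  0.04735548 -0.02390399] [ 2.65674305e-03  5.95804919e-04 -9.99996293e-01]
```

View pics/side5.png

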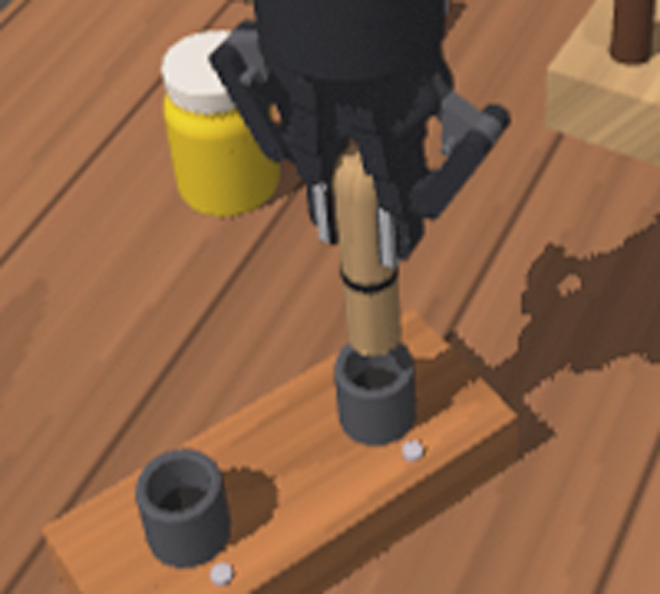

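View pics/top5.png

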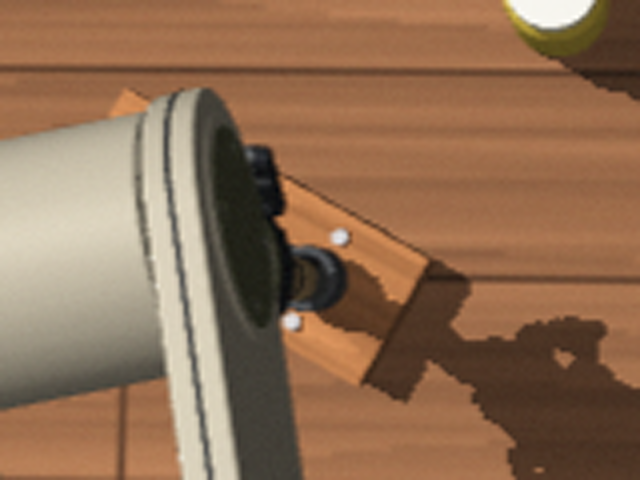

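```bash
python3 - <<'E'
from h import *
np.set_printoptions(precision=1,suppress=True)
d=np.load("side_5.npz");im=d["img"];
hsv=cv2.cvtColor(im,cv2.COLOR_RGB2HSV)
th=np.linspace(0,2*np.pi,73)
def circ(c,r,z): return np.array([proj("side",[c[0]+r*np.cos(t),c[1]+r*np.sin(t),z]) for t in th])
c=(.5357,.1663);foot=.1008
for z in(.08+.025,foot+.02,foot+.03,foot+.05,foot+.056):
    p=circ(c,.013,z);print("pred z",round(z-foot,3),p[:,0].min(),p[:,0].max(),proj("side",[*c,z]),"lowest v",p[:,1].max())
p=circ(c,.0095,foot);print("foot lowest",p[:,1].max(), circ(c,.013,foot+.005)[:,1].max())
for c0 in((.588,.263),(.5355,.1665)):
  p=circ(c0,.020,.08);print("rim pred",p.min(0),p.max(0))
for v in range(258,292,2):
    print(v,[tuple(int(a) for a in im[v,u]) for u in range(280,306,2)])
E
python3 - <<'E'
import cv2,numpy as np
im=np.load("side_5.npz")["img"][:,:,::-1]
cv2.imwrite("pics/c5.png",cv2.resize(im[225:325,255:335],None,fx=6,fy=6,interpolation=0))
E
```

```text
pred z 0.004 285.009873032438 301.3963871491905 [293.2 280.6] lowest v 287.0799247625797
pred z 0.02 284.416068394824 301.0379898759292 [292.7 274.1] lowest v 280.6481116249138
pred z 0.03 284.03135215404075 300.80579280041957 [292.4 269.9] lowest v 276.4797747570466
pred z 0.05 283.24035957253085 300.3283924161146 [291.8 261.4] lowest v 267.9063590591249
pred z 0.056 282.99726662098914 300.18167638959386 [291.6 258.7] lowest v 265.2706719086645
foot lowest 286.98727886763646 286.75869842859686
rim pred [221.6 315.3] [248.2 338. ]
rim pred [281.7 280.8] [306.3 300.6]
258 [(167, 115, 81), (162, 113, 80), (155, 125, 90), (162, 130, 92), (164, 131, 93), (154, 123, 88), (139, 111, 79), (112, 90, 65), (156, 155, 159), (130, 129, 131), (76, 76, 77), (78, 62, 56), (149, 103, 74)]
260 [(165, 113, 80), (154, 107, 76), (156, 125, 89), (160, 129, 92), (164, 130, 94), (154, 123, 87), (139, 111, 81), (120, 95, 68), (129, 120, 115), (130, 127, 129), (94, 80, 75), (158, 107, 76), (156, 106, 76)]
262 [(163, 112, 80), (148, 101, 71), (137, 111, 80), (158, 127, 89), (164, 132, 94), (155, 125, 89), (13
[... 2270 characters left out ...]
126, 89), (146, 117, 85), (127, 102, 73), (121, 97, 71), (113, 91, 66), (73, 64, 57), (119, 83, 61), (188, 123, 75)]
286 [(151, 104, 74), (159, 109, 79), (88, 90, 95), (74, 74, 78), (127, 103, 77), (184, 149, 104), (152, 121, 86), (129, 103, 74), (130, 104, 75), (62, 57, 55), (50, 50, 53), (48, 50, 55), (166, 110, 72)]
288 [(192, 125, 78), (112, 98, 94), (83, 82, 87), (47, 47, 49), (49, 48, 52), (51, 51, 57), (74, 69, 68), (72, 68, 68), (73, 72, 77), (78, 78, 81), (52, 49, 53), (51, 51, 53), (68, 57, 54)]
290 [(188, 123, 78), (91, 93, 101), (64, 63, 65), (49, 49, 50), (53, 52, 54), (53, 52, 54), (62, 60, 64), (71, 71, 74), (75, 74, 77), (78, 78, 81), (65, 64, 67), (48, 48, 50), (53, 51, 53)]
```

View pics/c5.png

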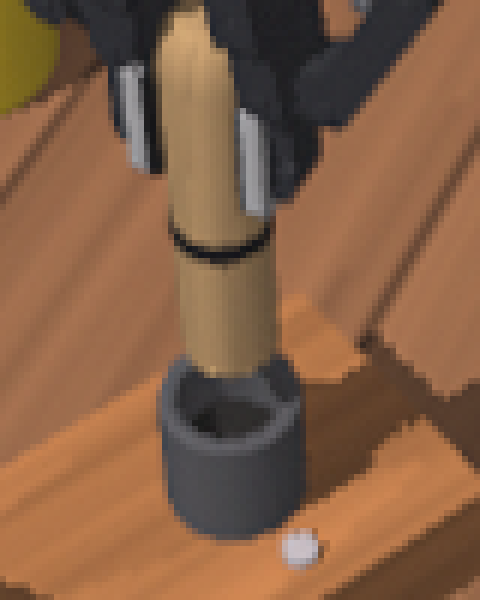

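Run:
```python
from h import *
for n,k,boxes in(("side",8,((218,310,36,50),(278,276,34,45))),("top",8,((205,185,30,28),(245,207,30,28)))):
    im=D[n]["img"][:,:,::-1]
    o=[cv2.resize(im[y:y+h,x:x+w],None,fx=k,fy=k,interpolation=0) for x,y,w,h in boxes]
    H=max(a.shape[0] for a in o);o=[cv2.copyMakeBorder(a,0,H-a.shape[0],0,10,0) for a in o]
    cv2.imwrite(f"pics/rim_{n}.png",np.hstack(o))
```

```text
(no output)
```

View pics/rim_side.png

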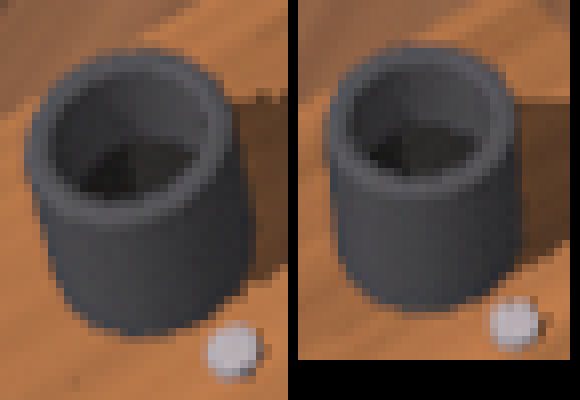

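View pics/rim_top.png

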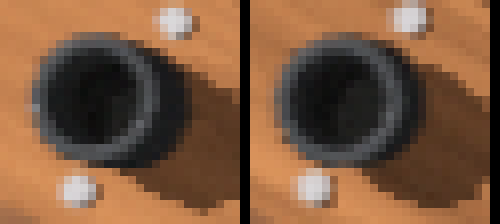

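Run:
```python
from h import *
np.set_printoptions(precision=4,suppress=True)
th=np.linspace(0,2*np.pi,73)
for n,p in(("side",(233.75,326.4)),("side",(293.5,290.75)),("top",(216.4,196.75)),("top",(256,218.6))):
    P=pl(n,p,.08)
    c=np.array([proj(n,[P[0]+.02*np.cos(t),P[1]+.02*np.sin(t),.08]) for t in th])
    print(n,P, (c.min(0)+c.max(0))/2, c.min(0),c.max(0))
```

```text
side [0.5897 0.2636 0.08  ] [233.7191 326.6363] [220.4225 315.3125] [247.0158 337.9602]
side [0.536  0.1672 0.08  ] [293.4956 290.9431] [281.1579 281.049 ] [305.8332 300.8372]
top [0.5888 0.2629 0.08  ] [216.4049 196.7618] [208.1651 188.4675] [224.6448 205.056 ]
top [0.5373 0.1659 0.08  ] [256.005 218.612] [247.687  210.2319] [264.323  226.9921]
```

The side view shows the handle axis at image column 293, over the -y socket's rim, whose centre is about (293.5,291). The tilt is negligible. I'll correct by 1 mm and enter.

>>> {"method": "step_arm", "body": {"hand": [1, 1, 1, 1, 1, 1, 1], "delta_pos": [[0.1, 0.05, 0], [0.1, 0.05, -0.5], [0.1, 0.05, -1.2], [0.1, 0.05, -2], [0.1, 0.05, -2.8], [0.1, 0.05, -3.4], [0.1, 0.05, -3.4]], "yaw": [0, 0, 0, 0, 0, 0, 0]}}

```text
time_s: 7.87
position: [0.5353, 0.1661, 0.1322]
tool_rot: [[0.063, 0.998, -0.002], [0.998, -0.063, -0.001], [-0.001, -0.002, -1.0]]
wrist_force: [1.6, -0.9, -1.4]
finger_gap: 0.0244
```

```bash
python3 snap.py 6 side
```

```text
7.9167 [0.53539818 0.16623083 0.13296484] 0.0244483964298564 [ 1.36212191 -0.92172532 -1.1511458 ] [-0.1906683  -0.20934149  0.04359324] [-1.50415474e-03 -6.55684758e-04 -9.99998654e-01]
```

View pics/side6.png

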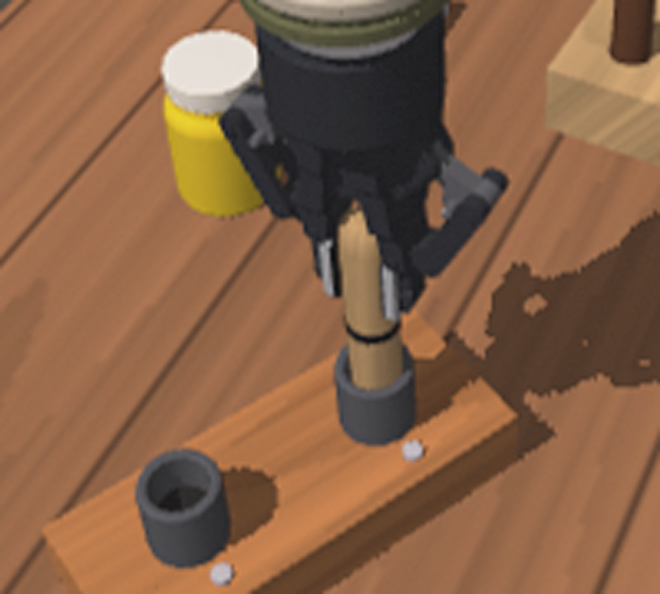

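The foot is in the bore at zoom (375,385), with very little side force. I'll press down slowly.

>>> {"method": "step_arm", "body": {"hand": [1, 1, 1, 1, 1, 1], "delta_pos": [[0, 0, -0.15], [0, 0, -0.3], [0, 0, -0.45], [0, 0, -0.6], [0, 0, -0.75], [0, 0, -0.9]], "yaw": [0, 0, 0, 0, 0, 0]}}

```text
time_s: 8.42
position: [0.5361, 0.1668, 0.1261]
tool_rot: [[0.063, 0.998, 0.001], [0.998, -0.063, 0.0], [0.0, 0.001, -1.0]]
wrist_force: [-2.2, -0.3, 6.5]
finger_gap: 0.0248
```

>>> {"method": "step_arm", "body": {"hand": [1, 1, 1], "delta_pos": [[0, 0, -0.1], [0, 0, -0.2], [0, 0, -0.3]], "yaw": [0, 0, 0]}}

```text
time_s: 8.67
position: [0.5361, 0.1668, 0.1231]
tool_rot: [[0.063, 0.998, 0.001], [0.998, -0.063, 0.0], [0.0, 0.001, -1.0]]
wrist_force: [-3.1, -0.5, 4.9]
finger_gap: 0.0245
```

>>> {"method": "step_arm", "body": {"hand": [1, 1, 1], "delta_pos": [[0, 0, -0.1], [0, 0, -0.2], [0, 0, -0.25]], "yaw": [0, 0, 0]}}

```text
time_s: 8.92
position: [0.5361, 0.1668, 0.1206]
tool_rot: [[0.063, 0.998, 0.001], [0.998, -0.063, 0.0], [0.0, 0.001, -1.0]]
wrist_force: [-1.8, -0.5, 5.5]
finger_gap: 0.0245
```

>>> {"method": "step_arm", "body": {"hand": [1, 1, 1], "delta_pos": [[0, 0, -0.05], [0, 0, -0.1], [0, 0, -0.15]], "yaw": [0, 0, 0]}}

```text
time_s: 9.17
position: [0.5361, 0.1668, 0.1192]
tool_rot: [[0.063, 0.998, 0.001], [0.998, -0.063, 0.0], [0.0, 0.001, -1.0]]
wrist_force: [-2.2, -0.9, 5.6]
finger_gap: 0.0244
```

>>> {"method": "step_arm", "body": {"hand": [1, 1, 1], "delta_pos": [[0, 0, -0.05], [0, 0, -0.1], [0, 0, -0.15]], "yaw": [0, 0, 0]}}

```text
time_s: 9.42
position: [0.5364, 0.1669, 0.119]
tool_rot: [[0.063, 0.998, 0.001], [0.998, -0.063, 0.001], [0.001, 0.001, -1.0]]
wrist_force: [-6.0, -0.7, 17.7]
finger_gap: 0.0248
```

>>> {"method": "step_arm", "body": {"hand": [1, 1], "delta_pos": [[0, 0, -0.05], [0, 0, -0.1]], "yaw": [0, 0]}}

```text
time_s: 9.58
position: [0.5366, 0.1671, 0.1189]
tool_rot: [[0.063, 0.998, 0.002], [0.998, -0.063, 0.001], [0.001, 0.002, -1.0]]
wrist_force: [-9.8, -1.5, 25.1]
finger_gap: 0.0243
```

It has stopped solid at TCP z 0.119, with the force rising to 25 N. I'll read the ring.

```bash
python3 snap.py 7 side
```

```text
9.6333 [0.53656303 0.16704482 0.11897   ] 0.024518596862533177 [-9.2302987  -1.62392838 20.51600967] [-0.26879315  2.03641852  0.04886445] [ 1.82029705e-03  7.37921281e-04 -9.99998071e-01]
```

View pics/side7.png

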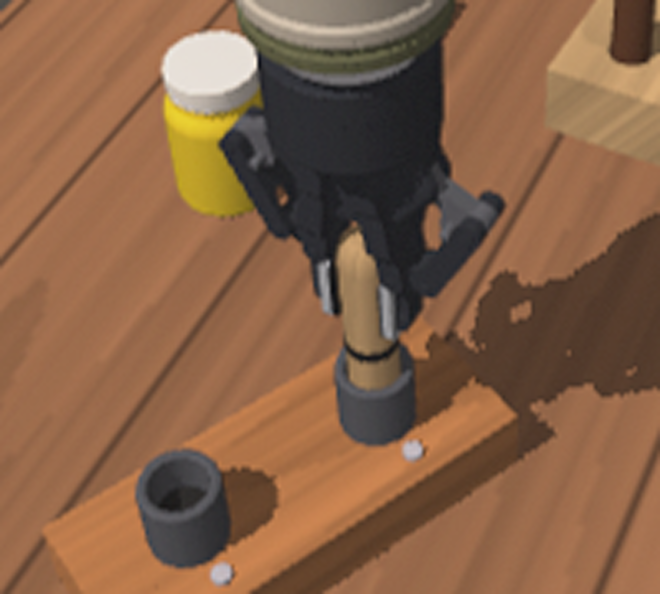

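The ring's lower edge (zoom y≈358) is about 9 px above where the handle meets the rim (y≈388). That is roughly 20 mm, so this socket holds the offcut. I'll pull the handle out and move to the other one.

>>> {"method": "step_arm", "body": {"hand": [1, 1, 1, 1, 1, 1, 1, 1], "delta_pos": [[0, 0, 0.5], [0, 0, 1.3], [0, 0, 2.3], [0, 0, 3.5], [0, 0, 4.7], [0, 0, 5.5], [0, 0, 5.8], [0, 0, 5.8]], "yaw": [0, 0, 0, 0, 0, 0, 0, 0]}}

```text
time_s: 10.3
position: [0.5367, 0.1668, 0.1754]
tool_rot: [[0.063, 0.998, 0.002], [0.998, -0.063, 0.001], [0.001, 0.002, -1.0]]
wrist_force: [-0.1, -0.4, -0.8]
finger_gap: 0.0244
```

>>> {"method": "step_arm", "body": {"hand": [1, 1, 1, 1, 1, 1, 1, 1, 1], "delta_pos": [[0.5, 1, 0], [1.5, 2.7, 0], [2.7, 5, 0], [4, 7.3, 0], [4.9, 9, 0], [5.3, 9.7, 0], [5.3, 9.7, 0], [5.3, 9.7, 0], [5.3, 9.7, 0]], "yaw": [0, 0, 0, 0, 0, 0, 0, 0, 0]}}

```text
time_s: 11.05
position: [0.5884, 0.2628, 0.1732]
tool_rot: [[0.063, 0.998, -0.001], [0.998, -0.063, -0.001], [-0.001, -0.001, -1.0]]
wrist_force: [0.3, -0.3, -0.9]
finger_gap: 0.0245
```

```bash
python3 snap.py 8 side
python3 - <<'E'
import cv2,numpy as np
im=np.load("side_8.npz")["img"][:,:,::-1]
cv2.imwrite("pics/c8.png",cv2.resize(im[255:355,195:275],None,fx=6,fy=6,interpolation=0))
E
```

```text
11.1 [0.58846411 0.262686   0.17345002] 0.024208541170015377 [-0.76672235  0.27860404 -1.52977239] [-0.00461572 -0.04001985 -0.02715025] [-7.50886270e-04 -5.61936849e-04 -9.99999560e-01]
```

View pics/c8.png

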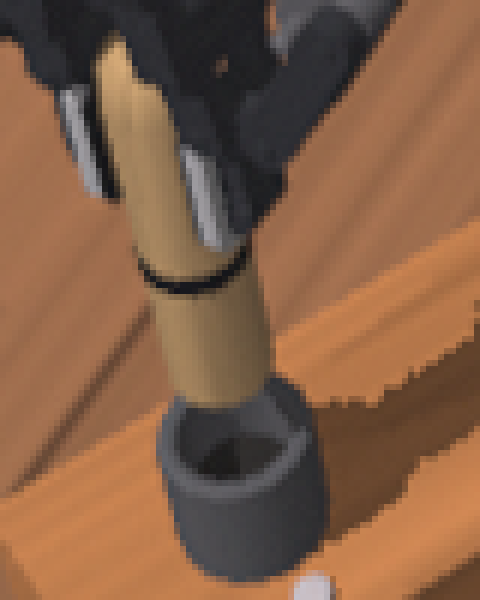

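Run:
```python
from h import *
np.set_printoptions(precision=1,suppress=True)
th=np.linspace(0,2*np.pi,73)
def circ(c,r,z): return np.array([proj("side",[c[0]+r*np.cos(t),c[1]+r*np.sin(t),z]) for t in th])
Z=lambda p:(np.array(p)-[195,255]+.5)*6
c=(.5884,.2627);f=.1043
for h in(.0,.02,.05):
    p=circ(c,.013,f+h);print(h,Z(proj("side",[*c,f+h])),Z(p.min(0)),Z(p.max(0)))
print("foot low",Z(circ(c,.0095,f).max(0)))
p=circ((.5893,.2633),.02,.08);print("rim",Z(p.min(0)),Z(p.max(0)))
```

```text
0.0 [228.9 373.8] [175.8 330.1] [281.9 418.8]
0.02 [217.9 325.4] [163.7 281.5] [271.9 370.6]
0.05 [200.6 249.2] [144.7 205.1] [256.3 294.6]
foot low [267.6 406.6]
rim [157.5 364.3] [317.  500.2]
```

The handle is lined up over the +y socket within about 1 mm: its foot is at zoom (222,405) and the rim centre is near (237,432). Inserting now.

>>> {"method": "step_arm", "body": {"hand": [1, 1, 1, 1, 1, 1, 1, 1], "delta_pos": [[0, 0.05, 0], [0, 0.05, -0.5], [0, 0.05, -1.2], [0, 0.05, -2], [0, 0.05, -2.8], [0, 0.05, -3.5], [0, 0.05, -3.8], [0, 0.05, -3.8]], "yaw": [0, 0, 0, 0, 0, 0, 0, 0]}}

```text
time_s: 11.77
position: [0.5884, 0.2636, 0.1342]
tool_rot: [[0.063, 0.998, -0.002], [0.998, -0.063, -0.001], [-0.001, -0.002, -1.0]]
wrist_force: [1.6, -0.7, -0.9]
finger_gap: 0.0242
```

>>> {"method": "step_arm", "body": {"hand": [1, 1, 1, 1, 1, 1, 1, 1], "delta_pos": [[0, 0, -0.15], [0, 0, -0.3], [0, 0, -0.45], [0, 0, -0.6], [0, 0, -0.75], [0, 0, -0.9], [0, 0, -1.05], [0, 0, -1.2]], "yaw": [0, 0, 0, 0, 0, 0, 0, 0]}}

```text
time_s: 12.43
position: [0.5892, 0.2642, 0.1248]
tool_rot: [[0.063, 0.998, 0.001], [0.998, -0.063, 0.0], [0.0, 0.001, -1.0]]
wrist_force: [-2.4, -2.2, 6.1]
finger_gap: 0.0245
```

>>> {"method": "step_arm", "body": {"hand": [1, 1, 1, 1, 1, 1], "delta_pos": [[0, 0, -0.1], [0, 0, -0.2], [0, 0, -0.3], [0, 0, -0.4], [0, 0, -0.5], [0, 0, -0.6]], "yaw": [0, 0, 0, 0, 0, 0]}}

```text
time_s: 12.93
position: [0.5892, 0.2642, 0.1189]
tool_rot: [[0.063, 0.998, 0.001], [0.998, -0.063, 0.0], [0.0, 0.001, -1.0]]
wrist_force: [-1.9, -1.4, 6.8]
finger_gap: 0.0246
```

>>> {"method": "step_arm", "body": {"hand": [1, 1, 1, 1, 1], "delta_pos": [[0, 0, -0.1], [0, 0, -0.2], [0, 0, -0.3], [0, 0, -0.4], [0, 0, -0.5]], "yaw": [0, 0, 0, 0, 0]}}

```text
time_s: 13.35
position: [0.5892, 0.2642, 0.1139]
tool_rot: [[0.063, 0.998, 0.001], [0.998, -0.063, 0.0], [0.0, 0.001, -1.0]]
wrist_force: [-2.6, -1.9, 6.4]
finger_gap: 0.0246
```

It's past the 30 mm depth, so this is the sound socket. Bottom is expected at TCP z of about 0.099.

>>> {"method": "step_arm", "body": {"hand": [1, 1, 1, 1, 1, 1, 1, 1, 1, 1], "delta_pos": [[0, 0, -0.1], [0, 0, -0.2], [0, 0, -0.3], [0, 0, -0.4], [0, 0, -0.5], [0, 0, -0.6], [0, 0, -0.7], [0, 0, -0.8], [0, 0, -0.9], [0, 0, -1.0]], "yaw": [0, 0, 0, 0, 0, 0, 0, 0, 0, 0]}}

```text
time_s: 14.18
position: [0.5892, 0.2642, 0.1039]
tool_rot: [[0.063, 0.998, 0.001], [0.998, -0.063, 0.0], [0.0, 0.001, -1.0]]
wrist_force: [-2.1, -2.5, 6.7]
finger_gap: 0.0245
```

>>> {"method": "step_arm", "body": {"hand": [1, 1, 1, 1, 1, 1], "delta_pos": [[0, 0, -0.05], [0, 0, -0.1], [0, 0, -0.15], [0, 0, -0.2], [0, 0, -0.25], [0, 0, -0.3]], "yaw": [0, 0, 0, 0, 0, 0]}}

```text
time_s: 14.68
position: [0.5892, 0.2642, 0.1009]
tool_rot: [[0.063, 0.998, 0.001], [0.998, -0.063, 0.0], [0.0, 0.001, -1.0]]
wrist_force: [-2.4, -2.1, 6.0]
finger_gap: 0.0242
```

>>> {"method": "step_arm", "body": {"hand": [1, 1, 1, 1, 1], "delta_pos": [[0, 0, -0.05], [0, 0, -0.1], [0, 0, -0.15], [0, 0, -0.2], [0, 0, -0.25]], "yaw": [0, 0, 0, 0, 0]}}

```text
time_s: 15.1
position: [0.5893, 0.2642, 0.0991]
tool_rot: [[0.063, 0.998, 0.001], [0.998, -0.063, 0.0], [0.0, 0.001, -1.0]]
wrist_force: [-4.2, -2.4, 13.6]
finger_gap: 0.0242
```

>>> {"method": "step_arm", "body": {"hand": [1, 1, 1, 1], "delta_pos": [[0, 0, -0.03], [0, 0, -0.05], [0, 0, -0.05], [0, 0, -0.05]], "yaw": [0, 0, 0, 0]}}

```text
time_s: 15.43
position: [0.5894, 0.2643, 0.0991]
tool_rot: [[0.063, 0.998, 0.001], [0.998, -0.063, 0.0], [0.001, 0.001, -1.0]]
wrist_force: [-5.5, -2.2, 14.5]
finger_gap: 0.0243
```

```bash
python3 snap.py 9 side
```

```text
15.4833 [0.58936549 0.2642859  0.09906653] 0.02462517804484623 [-5.5356613  -3.76849165 13.37555627] [-0.62514835  1.13408167 -0.0181738 ] [ 1.32674048e-03  4.00496742e-04 -9.99999040e-01]
```

View pics/side9.png

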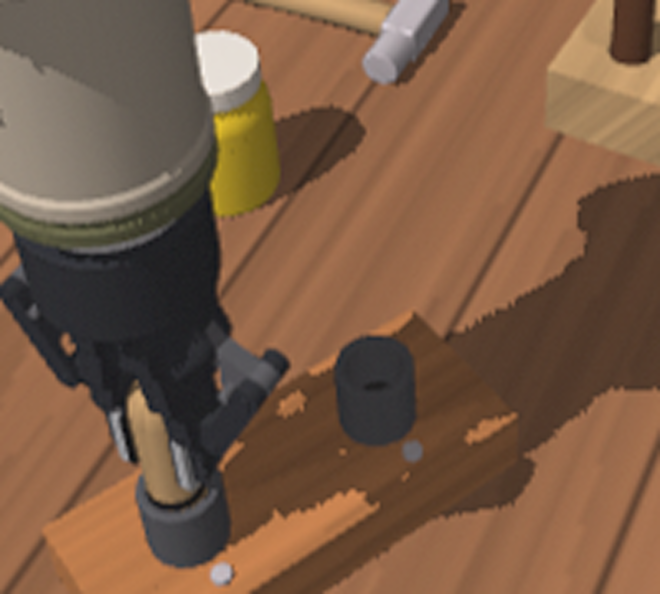

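The handle is bottomed at about 15 N with its ring at the rim (zoom (180,500)). I'll release and back off.

>>> {"method": "step_arm", "body": {"hand": [0.2, 0, -0.2, -0.4, -0.4, -0.4], "delta_pos": [[0, 0, 0], [0, 0, 0], [0, 0, 0], [0, 0, 0], [0, 0, 0], [0, 0, 0]], "yaw": [0, 0, 0, 0, 0, 0]}}

```text
time_s: 15.98
position: [0.5887, 0.2641, 0.0965]
tool_rot: [[0.063, 0.998, -0.0], [0.998, -0.063, -0.0], [-0.0, -0.0, -1.0]]
wrist_force: [-0.1, -0.2, 0.1]
finger_gap: 0.0595
```

>>> {"method": "step_arm", "body": {"hand": [-0.6, -1, -1, -1, -1, -1, -1, -1, -1, -1, -1, -1], "delta_pos": [[0, 0, 0], [0, 0, 0.5], [0, 0, 1.5], [0, 0, 3], [0, 0, 5], [0, 0, 7.5], [0, 0, 10], [-2, -3, 12], [-5, -6, 12], [-8, -9, 12], [-10, -12, 12], [-11, -14, 12]], "yaw": [0, 0, 0, 0, 0, 0, 0, 0, 0, 0, 0, 0]}}

```text
time_s: 16.98
position: [0.4769, 0.1223, 0.218]
tool_rot: [[0.063, 0.998, 0.001], [0.998, -0.063, -0.0], [-0.0, 0.001, -1.0]]
wrist_force: [-0.6, -0.0, 0.2]
finger_gap: 0.085
```

>>> {"method": "step_arm", "body": {"hand": [-1, -1, -1, -1, -1, -1], "delta_pos": [[0, -3, 0], [0, -6, 0], [0, -9, 0], [0, -10, 0], [0, -10, 0], [0, -10, 0]], "yaw": [0, 0, 0, 0, 0, 0]}}

```text
time_s: 17.48
position: [0.4792, 0.024, 0.2177]
tool_rot: [[0.065, 0.998, 0.001], [0.998, -0.065, 0.0], [0.001, 0.001, -1.0]]
wrist_force: [-0.1, 0.1, -0.3]
finger_gap: 0.085
```

```bash
python3 snap.py 10 side top
python3 - <<'E'
import cv2,numpy as np
im=np.load("side_10.npz")["img"][:,:,::-1]
cv2.imwrite("pics/c10.png",cv2.resize(im[275:355,195:275],None,fx=7,fy=7,interpolation=0))
cv2.imwrite("pics/full10.png",im)
E
```

```text
17.5833 [0.47906828 0.02501209 0.21723303] 0.08512656470060107 [-0.904867    0.7650256  -0.30748987] [ 0.00419231 -0.06650532  0.0228655 ] [ 5.27092427e-04  5.27846540e-04 -9.99999722e-01]
```

View pics/c10.png

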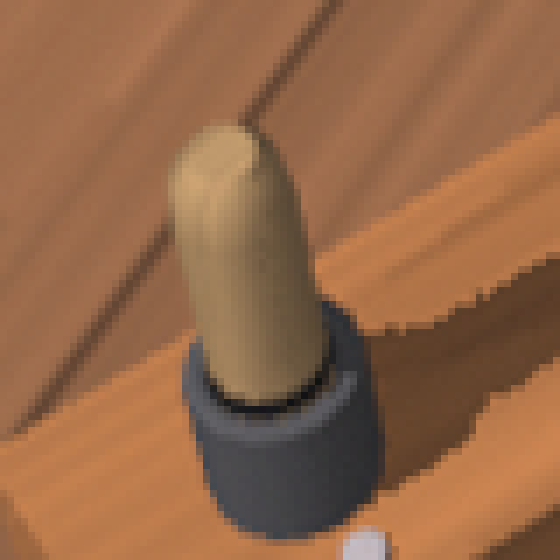

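View pics/full10.png

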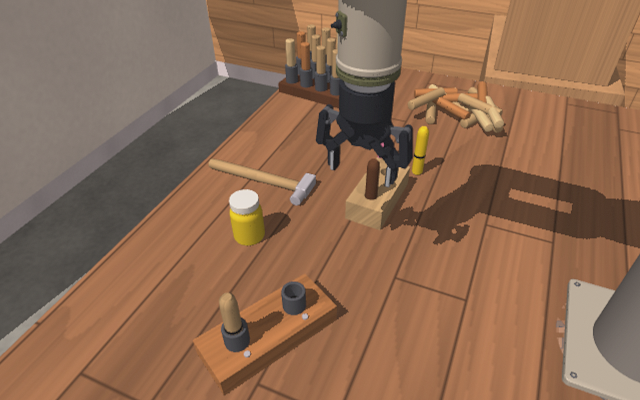

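Run:
```python
from h import *
np.set_printoptions(precision=1,suppress=True)
th=np.linspace(0,2*np.pi,145)
Z=lambda p:(np.array(p)-[195,275]+.5)*10
for n in("side",):
  im=np.load("side_10.npz")["img"][:,:,::-1]
  v=cv2.resize(im[310:345,215:255],None,fx=18,fy=18,interpolation=0)
  a=v.copy()
  for z,r,col in((.08,.013,(0,255,0)),(.086,.013,(255,0,0)),(.08,.0144,(0,0,255)),(.08,.02,(0,0,255))):
    p=np.array([(proj(n,[.5893+r*np.cos(t),.2635+r*np.sin(t),z])-[215,310]+.5)*18 for t in th])
    cv2.polylines(a,[p.astype(np.int32)],True,col,1)
  cv2.imwrite("pics/c10b.png",a);cv2.imwrite("pics/c10c.png",v)
```

```text
(no output)
```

View pics/c10b.png

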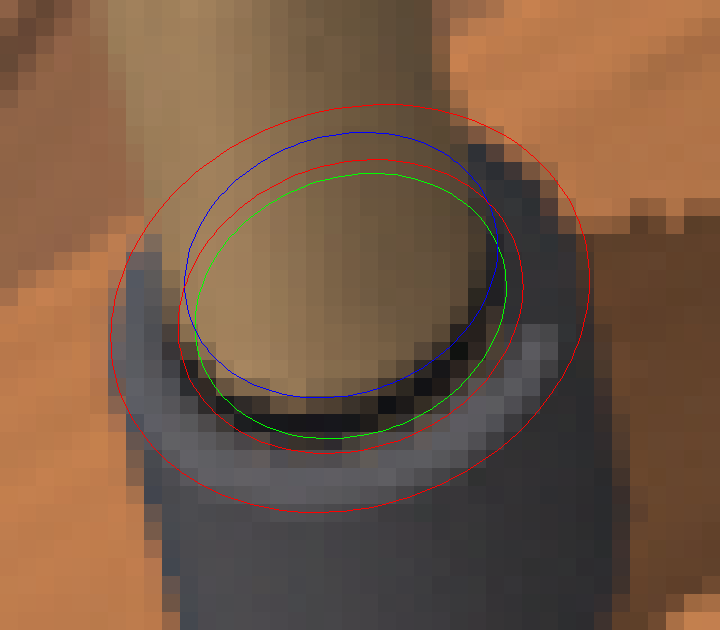

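View pics/c10c.png

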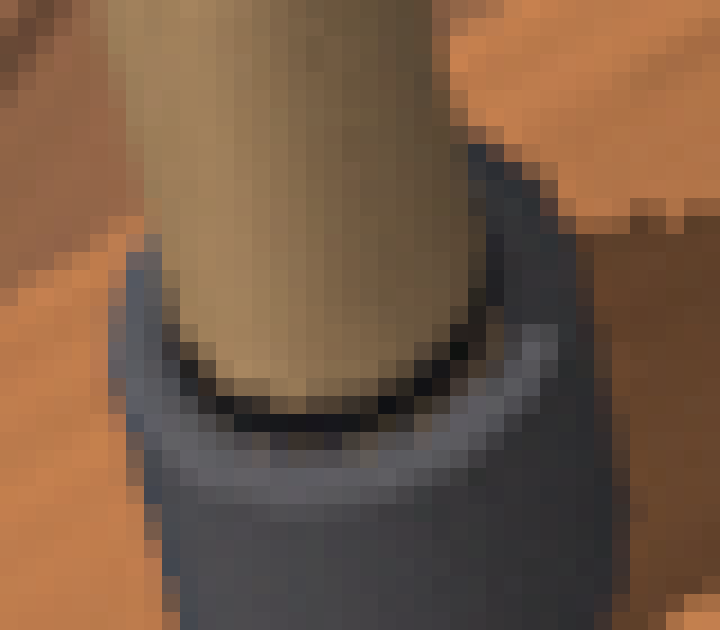

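The ring sits on the rim. In the side zoom its black band at y≈405–435 matches the predicted band for fully home (398–438). The jar and spare haven't moved and the arm is clear. Handing in.

```bash
python3 -c "
from station import manip
print(manip.job_done())"
```

```text
the job is handed in; nothing more can be done
None
```

The handle is pressed home in the +y (left) socket with its ring level with the rim. I've let go and handed the job in at about 17.6 s.

- **First socket (-y, right):** the handle stopped solid 30 mm down, with the ring about 20 mm above the rim. The wrist force there peaked at about 25 N, under the 45 N limit. I pulled the handle out and used the other socket.
- **Second socket (+y, left):** the handle bottomed 19.9 mm deeper than in the first, as expected for the sound socket. I pressed it home at about 15 N, released it and backed the arm away.
- **Last picture:** the ring matches its predicted fully-home position to within about half a pixel (1 mm). On the right side there is a faint pale pixel between the ring and the rim. I took it as the clearance gap, since the measured depth agrees with fully home.
- **Left alone:** the spare and the glue jar have not moved, and the arm is touching nothing.

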